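# Clear the loupe and hold the filter selector at its third click

### The arm

A 6-joint arm with a two-finger parallel gripper is mounted at the origin on a cart in front of the work surface, level with it; the furniture and walls round the work are solid. World frame = base frame: x ahead of the robot, y to its left, z up, the work surface at z = 0. Lengths are in m, angles in rad, forces in N, time in s.
With the tool pointing down it reaches from about 0.35 to 0.975 m from the base axis. Payload 4.9 kg.
Tool frame: the origin (TCP) lies at the very end of the fingers, on their centre line; the grasp point (between the pads) lies 19 mm behind it; z points along the fingers, y is the line along which they close (so a half turn about z gives the same grasp; the last joint's range is limited). The gripper opens to 85 mm and grips with 20 to 120 N. Pads are 22 mm wide; open, the fingers measure 114 mm over their backs; the gripper's body (76 mm by 85 mm) begins 54 mm behind the grasp point. The pads swing forward as they close: fully open they stand 13 mm farther back than shut.
Start: joints at [-0.119, 0.053, 1.613, -0, 1.476, -0.119], TCP at [0.625, 0, 0.231] pointing down, gripper open.
Joint ranges: [-3.01, 3.01], [-1.01, 2.22], [0.06, 2.58], [-1.02, 4.17], [0.09, 2.62], [-3.14, 3.14]. Speed limits (rad/s): [2.57, 2.57, 3.14, 3.14, 3.14, 3.14].

### API

Orientations are given as a unit quaternion [w, x, y, z].
In Python, from plant import * gives the robot as it stands.
- The arm moves only by the tool jog_arm, never from a script. Its argument "moves" is a list that holds one entry, the list of rows, each a list of 7 numbers: the finger opening in cm, from 0 to 8.54, then the shift along the tool's x, y, z in cm, then the turn, a rotation vector about the tool's x, y, z in rad. A call has 1 to 20 rows; each row shifts and turns the commanded pose from where the row before left it, along the tool's axes as they then stand; what a row does not reach is not made up. A row lasts 1/12 s, in which the tool goes at most 41.7 mm and 7.16 degrees, less where a joint would pass 70% of its speed; a pose out of reach is approached as far as the arm can. A call is refused whole if a number of a shift passes 4.17 or a number of a turn 0.125, either way. A call with a gripper value outside its range is refused whole. The fingers move at their own pace and stop on an object; the grip force is fixed at half the most. Time passes only in rows, so rows that do not move let the fingers close. It gives the time, the measured TCP pose, the force, the opening and the grip force at its end, in the units of the state.
- state(): the state, without advancing time (a new reading comes with each control period).
- grab_frame(name): name is "scene" or "side" or "wrist"; returns a dict with "color" (480x640x3 uint8, blue, green, red), "depth" (480x640 float32, m along the optical axis (not along the pixel's ray), 0 where there is no reading), "fx", "fy", "cx", "cy" (pixels), "k1" (the pictures are not rectified: a ray, as slopes to the right and down, at radius r is drawn at 1 + k1 r^2 times it, then the intrinsics apply), "R" (3x3) and "t" (3): a world point X has camera coordinates R X + t. Camera axes: x right, y down, z forward; pixel columns grow to the right and rows downward; lengths in m; the calibration is good to about 2 mm. A picture is of the moment at which its call begins.
- job_done(): hands the job in; it is judged then, once.
Trained networks look in a picture, given as the dict that the camera call returned (one of the last four; its "shot" number tells which), for a name from the list of things; names that differ only in an ending like _2 or _b are one class to them, and where a whole thing is asked for, a point or a joint stands for the part that bears it (a point fixed in the world has none). Each returns a list of dicts, best first, with "p" (0 to 1); they miss things now and then, are a little off and sometimes report something else, mostly with a low value. They report only what shows in the picture. A call takes as long as a camera call. They do not tell look-alikes from the thing itself.
- recognise(name, picture): "rect" ([centre column, centre row, width, height] in pixels, round what is visible of it).
- regions_of(name, picture): "pixels" (480x640 bool, what is visible of it) and "rect" ([centre column, centre row, width, height] in pixels, round what is visible of it).
The state is a dict: "time": time; "joint_pos": joint angles; "joint_vel": joint speeds; "joint_efforts": joint torques, N m; "tool_pos": TCP position; "tool_rot": TCP orientation; "contact_force": force on the tool from outside, world axes, zero at the start; "ft_torque": the same for the moment, N m; "gripper_width": opening from 0.0 (shut) to 1.0 (fully open); "grasp_force": force on a finger pad.
Only numpy, scipy, OpenCV 4.12 (cv2) and the standard library are available. Lean on these libraries where they do the work, as an engineer would, in place of code of your own. Each camera call takes 0.05 s, during which the arm holds its last target. There are 200 camera calls.

### The job

Someone left the black loupe standing on the filter selector, right beside its knob: lift it off and stand it upright on the round cork mat, well inside its edge, and let it go. Then grip the knob and turn it clockwise from its red zero mark, counting the clicks, to the third stop, where the green filter shows in the window, without running on to the fourth. The knob springs back to zero if let go, so finish still holding it steady at the third stop; leave the other things on the bench where they are.

Things in the scene. Friction and masses are not known exactly. Their poses are not given: they have to be found in the camera images.
- loupe: black cylindrical loupe, 36 mm across, 32 mm high, 45 g, loose, at first standing on the selector's deck about 43 mm from the knob's axis on the selector's -y side, so that a finger has no room there beside the knob. Origin: centre of its underside; z up. Grip it across its diameter, fingers closing along the selector's x, to stay clear of the knob
- cork_mat: round cork mat, 96 mm across, 4 mm thick, fixed to the worktop; origin: centre of its underside. The loupe's place
- filter_selector: filter selector with its knob, fixed: grey box 150 mm (its x) by 140 mm (its y) on a foot plate 164 by 154 mm; flat white deck 38 mm above the worktop. Origin: centre of its underside, on the knob's axis; z up. Round the knob on the deck: red line at zero (on the -x side), then clockwise from above every 24 degrees a black line with 1, 2, 3, 4, 5 dots for the stops
- selector_window (a point): centre of the round window (30 mm) in the selector's deck, 47 mm from the knob's axis on the selector's +x side, 38 mm above the worktop: shows the filter chosen (black at zero, then red, yellow, green, blue, white)
- selector_knob (a joint): black bar knob, rad: 0 at the zero mark (start), grows clockwise from above; clicks every 0.419: 0.419, 0.838, 1.257 (third), 1.676, 2.094; end 2.2. A spring (0.08 Nm at zero, 0.11 at the third) turns it back when let go; each click adds a torque swinging by +-0.07 Nm: hardest a quarter of the way to the next stop, easiest three quarters of the way
- selector_knob_grip (a point): point on the knob's axis 68 mm above the worktop (30 above the deck), where to grip; turns with the knob; z up, x along the grip bar, the white pointer line being at its -x end. The bar is 44 mm long, 14 mm thick, its faces reach from 45 to 79 mm above the worktop; under it a round flange, 42 mm across
- hardness_block: bystander: bare steel disc, 48 mm across, 16 mm high, loose, origin at the centre of its underside; leave alone
- objective_jar: bystander: white jar with black screw lid, 47 mm across, 60 mm high, loose, behind the selector; origin at the centre of its underside; leave alone
Not all that is in view belongs to the job. What is shaped like the loupe but turquoise or yellow is not meant.

How it is judged:
On the way, in this order (a step that is already met when the one before it is completed fails the run):
1. the loupe stands released on the cork mat, the knob still at zero (horizontal distance between loupe and cork_mat below 0.035 m and height (world z) of loupe below 0.01 m and angle between loupe's own z axis and vertical below 0.15 rad and contact force between the fingers and loupe below 0.3 N and linear speed of loupe below 0.03 m/s and value of joint selector_knob below 0.2 rad), for 0.2 s.
2. the knob is held at the third stop (value of joint selector_knob between 1.137 and 1.377 rad and velocity of joint selector_knob between -0.15 and 0.15 rad/s and contact force between the fingers and filter_selector above 2 N), for 0.3 s.
At the end, for the whole second after the job is handed in: The fingers hold the knob (more than 2 N) still at the third stop, within 0.12 rad of 1.257 rad; the loupe stands released on the cork mat, upright, its centre within 35 mm of the mat's centre (all of step 2 and horizontal distance between loupe and cork_mat below 0.035 m and height (world z) of loupe below 0.01 m and angle between loupe's own z axis and vertical below 0.15 rad and contact force between the fingers and loupe below 0.3 N and linear speed of loupe below 0.03 m/s); the arm keeps its last pose, push and grip.
It fails at once if the knob is turned past the third stop nearly to the fourth (1.60 rad) (value of joint selector_knob above 1.6 rad).
It fails at once if the loupe is tipped over (more than 0.7 rad) (angle between loupe's own z axis and vertical above 0.7 rad).
It fails at once if the steel disc is moved by more than 20 mm (distance of hardness_block from where it was at the start of the episode above 0.02 m).
It fails at once if the jar is moved by more than 20 mm (distance of objective_jar from where it was at the start of the episode above 0.02 m).
It also fails if it takes over 53 s, if anything falls off the work surface, if the arm or the gripper's body presses on something with over 40 N, if the wrist force passes 120 N, or if a joint passes its speed limit or range.

## Working session

There is one attempt and no reset: what is moved stays moved. The work goes in short steps, Python scripts to look and compute and a tool call to move; the robot and the scene stay as the last step left them, time stands still between calls to the robot, and variables do not carry over. Pictures are saved under pics/ and viewed, at most 10 in all, crops included, and the job is handed in when it is done.

Besides the shell and the picture viewer there is one more tool, called after "Emit:" as name(argument=value, ...), one argument or row to a line, values as JSON. jog_arm: Moves the arm, as the interface text tells. Its arguments: {"type":"object","properties":{"moves":{"type":"array"}},"required":["moves"]}

```bash
ls; mkdir -p pics; cat > h.py <<'E'
from plant import *
import numpy as np, cv2
from scipy.spatial.transform import Rotation as Rn
def cloud(f):
    """world xyz for each pixel (nan where no depth)"""
    K=np.array([[f['fx'],0,f['cx']],[0,f['fy'],f['cy']],[0,0,1.]])
    v,u=np.mgrid[0:480,0:640]
    p=cv2.undistortPoints(np.stack([u.ravel(),v.ravel()],1).astype(float)[:,None],K,np.array([f['k1'],0,0,0.]))[:,0]
    d=f['depth'].ravel().astype(float); d[d==0]=np.nan
    C=np.c_[p*d[:,None],d]
    return ((C-np.array(f['t']))@np.array(f['R'])).reshape(480,640,3)
E
python3 - <<'E'
from h import *
s=state(); print(s['time'],s['tool_pos'],s['tool_rot'])
for n in ['scene','side']:
    f=grab_frame(n); W=cloud(f); cv2.imwrite(f'pics/{n}0.png',f['color'])
    for o in ['loupe','cork_mat','filter_selector','selector_knob','hardness_block','objective_jar']:
        for r in regions_of(o,f)[:4]:
            P=W[r['pixels']]; P=P[~np.isnan(P[:,0])]
            if len(P)==0: continue
            top=np.percentile(P[:,2],90); T=P[P[:,2]>top-.006]
            print(n,o,round(r['p'],2),np.round(r['rect']),len(P),'med',np.median(P,0).round(3),'topmid',((np.percentile(T,2,0)+np.percentile(T,98,0))/2).round(3),'ext',(np.percentile(T,98,0)-np.percentile(T,2,0)).round(3))
E
```

```text
pics
0.0 [6.24370034e-01 8.67305572e-05 2.30036398e-01] [-8.18519311e-04  7.07098185e-01  7.07114620e-01 -6.33317278e-04]
scene loupe 0.8 [356. 388.  24.  31.] 614 med [ 0.513 -0.159  0.032] topmid [ 0.516 -0.157  0.032] ext [0.033 0.031 0.006]
scene loupe 0.68 [347. 317.  25.  31.] 571 med [ 0.565 -0.07   0.07 ] topmid [ 0.568 -0.067  0.071] ext [0.033 0.033 0.006]
scene loupe 0.65 [407. 359.  22.  25.] 562 med [ 0.608 -0.164  0.031] topmid [ 0.612 -0.161  0.033] ext [0.031 0.033 0.007]
scene loupe 0.56 [402. 294.  25.  25.] 421 med [ 0.69  -0.06   0.032] topmid [ 0.695 -0.057  0.033] ext [0.033 0.031 0.006]
scene cork_mat 0.92 [240. 262.  55.  35.] 1395 med [0.503 0.185 0.005] topmid [0.504 0.187 0.005] ext [0.085 0.089 0.006]
scene filter_selector 0.77 [328. 323. 132. 111.] 7476 med [ 0.538 -0.038  0.039] topmid [ 0.558 -0.024  0.059] ext [0.146 0.138 0.043]
scene selector_knob 0.56 [338. 300.  46.  30.] 759 med [ 0.56  -0.028  0.057] topmid [ 0.558 -0.024  0.079] ext [0.041 0.014 0.008]
scene hardness_block 0.9 [246. 201.  22.  21.] 322 med [0.594 0.346 0.016] topmid [0.596 0.351
[... 726 characters left out ...]
mid [ 0.558 -0.018  0.073] ext [0.042 0.015 0.008]
side filter_selector 0.93 [330. 216.  82.  43.] 2880 med [0.561 0.022 0.034] topmid [ 0.558 -0.009  0.057] ext [0.133 0.112 0.04 ]
side selector_knob 0.68 [325. 201.  39.  22.] 323 med [ 0.559 -0.015  0.059] topmid [ 0.559 -0.019  0.074] ext [0.04  0.017 0.008]
side hardness_block 0.96 [327. 303.  28.  20.] 447 med [0.597 0.365 0.014] topmid [0.596 0.358 0.014] ext [0.043 0.039 0.006]
side objective_jar 0.73 [231. 211.  19.  29.] 462 med [ 0.786 -0.023  0.037] topmid [ 0.785 -0.002  0.064] ext [0.038 0.115 0.023]
side objective_jar 0.19 [329. 202.  28.  21.] 363 med [ 0.558 -0.015  0.057] topmid [ 0.558 -0.019  0.073] ext [0.042 0.018 0.008]
```

```bash
python3 - <<'E'
from h import *
for n in ['scene']:
    f=grab_frame(n); W=cloud(f)
    c=f['color'][180:420,220:480]; cv2.imwrite('pics/crop0.png',cv2.resize(c,None,fx=2.4,fy=2.4,interpolation=cv2.INTER_CUBIC))
    r=regions_of('selector_knob',f)[0]; P=W[r['pixels']]; T=P[P[:,2]>.073]
    print('knob',cv2.minAreaRect((T[:,:2]*1000).astype(np.float32)),T[:,2].mean())
    m=(abs(W[...,2]-.038)<.004)&(np.hypot(W[...,0]-.558,W[...,1]+.024)<.12)
    print('deck',cv2.minAreaRect((W[m][:,:2]*1000).astype(np.float32)))
    r=[q for q in regions_of('loupe',f) if abs(q['rect'][0]-347)<5 and abs(q['rect'][1]-317)<6][0]; P=W[r['pixels']]; T=P[P[:,2]>.064]
    print('loupe',cv2.minEnclosingCircle((T[:,:2]*1000).astype(np.float32)),'colour',f['color'][r['pixels']].mean(0))
E
```

```text
knob ((557.37548828125, -22.954235076904297), (43.586429595947266, 15.810566902160645), 3.8396480083465576) 0.07897732433806148
deck ((558.8707885742188, -22.02112579345703), (151.89170837402344, 143.04122924804688), 5.4185686111450195)
loupe ((568.50927734375, -66.45362854003906), 19.05348014831543) colour [67.88868613 67.3229927  67.60218978]
```

View pics/crop0.png

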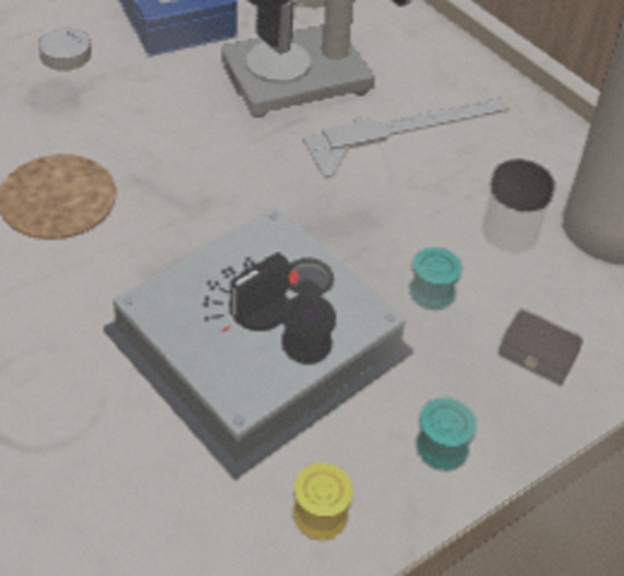

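The crop shows one black loupe at crop (308,325), i.e. frame (347,317). It stands on the deck right beside the knob, which sits at crop (262,290). The look-alikes are turquoise at (437,268) and (447,430) and yellow at (323,490), so the black one is meant. The cork mat is at crop (58,195). I'm moving above the loupe for a wrist look.

Emit:
jog_arm(
  moves=[
    [[8.5,-2.2,-1.9,0,0,0,-0.09],[8.5,-2.2,-1.9,0,0,0,0],[8.5,-2.2,-1.9,0,0,0,0],[8.5,0,0,0,0,0,0],[8.5,0,0,0,0,0,0]],
  ],
)

```text
time: 1.27
tool_pos: [0.5717, -0.0701, 0.2315]
tool_rot: [0.0, 0.675, 0.738, 0.0]
contact_force: [0.8, -0.2, -0.0]
gripper_width: 0.993
grasp_force: 0.0
```

```bash
cat > look.py <<'E'
from h import *
import sys
f=grab_frame('wrist'); W=cloud(f); s=state(); cv2.imwrite(f'pics/w{sys.argv[1]}.png',f['color'])
print(s['time'],s['tool_pos'],Rn.from_quat(np.roll(s['tool_rot'],-1)).as_matrix().round(3).tolist())
kb=None
for o,zt in [('loupe',.064),('selector_knob',.073),('cork_mat',.0)]:
    for r in regions_of(o,f)[:3]:
        P=W[r['pixels']]; P=P[~np.isnan(P[:,0])]; T=P[P[:,2]>zt]
        if len(T)<20: print(o,r['p'],r['rect'],'few',len(P)); continue
        q=(T[:,:2]*1000).astype(np.float32)
        print(o,round(r['p'],2),np.round(r['rect']),T[:,2].mean().round(4),'circ',cv2.minEnclosingCircle(q),'rect',cv2.minAreaRect(q))
m=(abs(W[...,2]-.038)<.004)&(np.hypot(W[...,0]-.558,W[...,1]+.024)<.12)
if m.sum()>50: print('deck',cv2.minAreaRect((W[m][:,:2]*1000).astype(np.float32)))
E
python3 look.py 1
```

```text
1.3167 [ 0.57215866 -0.06939705  0.23156037] [[-0.089, 0.996, 0.001], [0.996, 0.089, 0.0], [0.0, 0.001, -1.0]]
loupe 0.89 [267.8, 278.5, 37.4, 42.7] few 1041
loupe 0.8 [351.9, 291.5, 31.1, 37.7] few 1032
loupe 0.6 [320. 213.  34.  45.] 0.0695 circ ((569.2764892578125, -64.78655242919922), 18.013256072998047) rect ((569.0985107421875, -64.74148559570312), (35.16632843017578, 35.6109619140625), 6.030298709869385)
selector_knob 0.81 [330. 165.  90.  46.] 0.0786 circ ((558.864013671875, -20.49793243408203), 21.7251033782959) rect ((558.8245239257812, -21.485021591186523), (42.61532974243164, 13.898221969604492), 5.067862510681152)
cork_mat 0.51 [314. 159. 163. 150.] 0.0386 circ ((559.9539794921875, -21.35148048400879), 110.63279724121094) rect ((558.4905395507812, -23.21746826171875), (169.11915588378906, 160.36973571777344), 5.835768699645996)
deck ((559.4292602539062, -21.572494506835938), (150.88192749023438, 140.8730926513672), 5.431741714477539)
```

Emit:
jog_arm(
  moves=[
    [[8.5,0.5,-0.3,1.0,0,0,0],[8.5,0,0,3.5,0,0,0],[8.5,0,0,3.5,0,0,0],[8.5,0,0,3.5,0,0,0],[8.5,0,0,3.5,0,0,0],[8.5,0,0,2.5,0,0,0],[8.5,0,0,0.9,0,0,0],[8.5,0,0,0.4,0,0,0],[8.5,0,0,0,0,0,0],[8.5,0,0,0,0,0,0]],
  ],
)

```text
time: 2.3
tool_pos: [0.5701, -0.0646, 0.0451]
tool_rot: [0.001, 0.674, 0.738, 0.001]
contact_force: [-0.0, -0.2, -0.5]
gripper_width: 1.0
grasp_force: 0.0
```

Emit:
jog_arm(
  moves=[
    [[4.5,0,0,0.1,0,0,0],[3.8,0,0,0,0,0,0],[2.8,0,0,0,0,0,0],[2.8,0,0,0,0,0,0],[2.8,0,0,0,0,0,0],[2.8,0,0,0,0,0,0],[2.8,0,0,0,0,0,0]],
  ],
)

```text
time: 2.88
tool_pos: [0.5696, -0.0648, 0.0435]
tool_rot: [0.001, 0.675, 0.738, 0.0]
contact_force: [0.4, 0.4, 5.3]
gripper_width: 0.4
grasp_force: 60.2
```

Emit:
jog_arm(
  moves=[
    [[2.8,0,0,-0.5,0,0,0],[2.8,0,0,-1.5,0,0,0],[2.8,0,0,-2.5,0,0,0],[2.8,0,0,-3,0,0,0],[2.8,0,0,-2.5,0,0,0],[2.8,0,0,-1.5,0,0,0],[2.8,1,-0.2,-0.5,0,0,0],[2.8,2.3,-0.4,0,0,0,0],[2.8,3.2,-0.5,0,0,0,0],[2.8,3.2,-0.5,0,0,0,0],[2.8,3.2,-0.5,0,0,0,0],[2.8,3.2,-0.5,0,0,0,0],[2.8,3.2,-0.5,0,0,0,0],[2.8,3.2,-0.5,0,0,0,0],[2.8,2.2,-0.4,0,0,0,0],[2.8,1,-0.3,0,0,0,0],[2.8,0,0,0,0,0,0],[2.8,0,0,0,0,0,0]],
  ],
)

```text
time: 4.38
tool_pos: [0.5019, 0.1875, 0.1613]
tool_rot: [-0.0, 0.674, 0.739, -0.001]
contact_force: [-0.4, 0.4, -0.5]
gripper_width: 0.407
grasp_force: 59.9
```

```bash
cat > mat.py <<'E'
from h import *
s=state(); print(s['time'],s['tool_pos'],s['gripper_width'],s['grasp_force'])
for n in ['wrist','scene']:
    f=grab_frame(n); W=cloud(f)
    if n=='wrist': cv2.imwrite('pics/w2.png',f['color'])
    for o in ['cork_mat','loupe']:
        for r in regions_of(o,f)[:5]:
            P=W[r['pixels']]; P=P[~np.isnan(P[:,0])]
            if o=='cork_mat': P=P[abs(P[:,2]-.004)<.005]
            if len(P)<30: continue
            c=cv2.minEnclosingCircle((P[:,:2]*1000).astype(np.float32))
            print(n,o,round(r['p'],2),np.round(r['rect']),np.round(c[0],1),round(c[1],1),'z',np.percentile(P[:,2],[2,50,98]).round(3))
E
python3 mat.py
```

```text
4.3833 [0.50193274 0.18745902 0.16125664] 0.4071306133274774 59.86324667930603
wrist cork_mat 0.72 [326. 220. 104.  97.] [505.8 188.2] 48.9 z [0.003 0.004 0.005]
wrist loupe 0.79 [324. 327.  83. 105.] [520.  125.9] 82.4 z [0.16  0.187 0.189]
wrist loupe 0.54 [465. 460.  12.  12.] [631.5  34.9] 168.4 z [0.025 0.032 0.23 ]
wrist loupe 0.25 [461.  33.  64.  66.] [596.9 354.1] 24.5 z [0.006 0.015 0.017]
scene loupe 0.96 [356. 390.  24.  31.] [ 522.6 -145.9] 29.3 z [0.001 0.032 0.035]
scene loupe 0.74 [234. 191.  18.  26.] [502.3 184.5] 18.8 z [0.16  0.186 0.191]
scene loupe 0.72 [407. 361.  24.  29.] [ 623.6 -155. ] 30.9 z [0.004 0.032 0.036]
scene loupe 0.7 [403. 296.  26.  27.] [702.4 -44. ] 31.8 z [0.004 0.032 0.036]
```

View pics/w2.png

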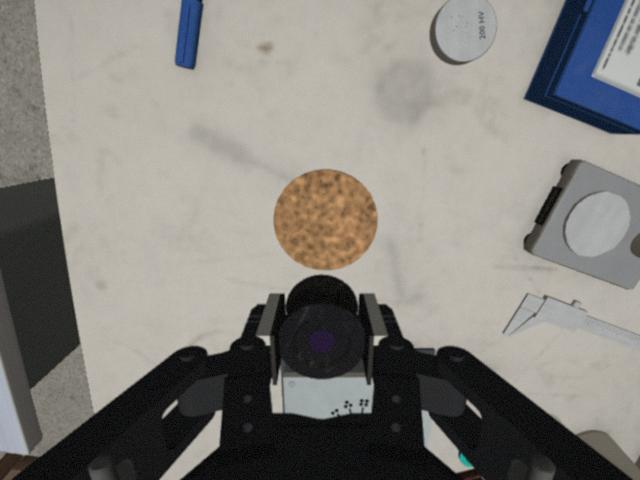

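The loupe hangs upright between the pads at (322,335), and the clear mat shows at (326,220). I'm setting it down.

Emit:
jog_arm(
  moves=[
    [[2.8,0,0.4,1,0,0,0],[2.8,0,0,3,0,0,0],[2.8,0,0,3.5,0,0,0],[2.8,0,0,3,0,0,0],[2.8,0,0,2,0,0,0],[2.8,0,0,1,0,0,0],[2.8,0,0,0.7,0,0,0],[2.8,0,0,0.4,0,0,0],[2.8,0,0,0.2,0,0,0],[2.8,0,0,0,0,0,0],[2.8,0,0,0,0,0,0]],
  ],
)

```text
time: 5.6
tool_pos: [0.5079, 0.1882, 0.0157]
tool_rot: [0.001, 0.675, 0.738, 0.001]
contact_force: [0.0, 0.3, 0.8]
gripper_width: 0.399
grasp_force: 59.9
```

Emit:
jog_arm(
  moves=[
    [[2.8,0,0,0.15,0,0,0],[2.8,0,0,0.1,0,0,0],[2.8,0,0,0.1,0,0,0],[2.8,0,0,0,0,0,0]],
  ],
)

```text
time: 5.93
tool_pos: [0.5067, 0.1879, 0.0108]
tool_rot: [-0.0, 0.675, 0.738, 0.0]
contact_force: [-0.2, 0.5, -1.5]
gripper_width: 0.402
grasp_force: 59.9
```

Emit:
jog_arm(
  moves=[
    [[2.8,0,0,0.1,0,0,0],[2.8,0,0,0,0,0,0],[2.8,0,0,0,0,0,0]],
  ],
)

```text
time: 6.18
tool_pos: [0.5066, 0.1879, 0.0097]
tool_rot: [-0.0, 0.675, 0.738, -0.0]
contact_force: [-0.1, -0.0, 0.2]
gripper_width: 0.406
grasp_force: 59.9
```

Emit:
jog_arm(
  moves=[
    [[2.8,0,0,0.1,0,0,0],[2.8,0,0,0.05,0,0,0],[2.8,0,0,0,0,0,0]],
  ],
)

```text
time: 6.43
tool_pos: [0.5068, 0.188, 0.0095]
tool_rot: [-0.0, 0.675, 0.738, -0.0]
contact_force: [-5.4, -0.8, 8.6]
gripper_width: 0.397
grasp_force: 60.6
```

Emit:
jog_arm(
  moves=[
    [[2.8,0,0,-0.05,0,0,0],[4.2,0,0,0,0,0,0],[5,0,0,0,0,0,0],[7,0,0,0,0,0,0],[8.5,0,0,0,0,0,0],[8.5,0,0,0,0,0,0],[8.5,0,0,-0.5,0,0,0],[8.5,0,0,-2,0,0,0],[8.5,0,0,-3.5,0,0,0],[8.5,0,0,-4,0,0,0],[8.5,0,0,-4,0,0,0],[8.5,0,0,-2,0,0,0],[8.5,0,0,0,0,0,0],[8.5,0,0,0,0,0,0]],
  ],
)

```text
time: 7.6
tool_pos: [0.5078, 0.1882, 0.1711]
tool_rot: [0.001, 0.675, 0.738, 0.002]
contact_force: [0.1, 0.4, -0.1]
gripper_width: 0.996
grasp_force: 0.0
```

```bash
python3 mat.py
```

```text
7.6 [0.50780416 0.18818618 0.17110121] 0.9961902199696792 0.0
wrist cork_mat 0.65 [318. 220. 102.  95.] [506.2 188.7] 49.0 z [0.002 0.004 0.006]
wrist loupe 0.65 [322. 227.  41.  48.] [508.  188.1] 17.9 z [0.009 0.035 0.037]
wrist loupe 0.6 [374. 418.  62.  20.] [585.9 -18.4] 38.6 z [0.023 0.025 0.042]
scene cork_mat 0.85 [243. 264.  51.  31.] [504.7 187. ] 48.2 z [0.003 0.005 0.007]
scene loupe 0.77 [355. 389.  24.  30.] [ 516.3 -155.7] 18.5 z [0.006 0.032 0.035]
scene loupe 0.71 [407. 359.  23.  26.] [ 612.6 -159.9] 19.2 z [0.005 0.032 0.035]
scene loupe 0.6 [400. 294.  24.  22.] [693.8 -54.7] 19.5 z [0.002 0.031 0.036]
scene loupe 0.58 [244. 253.  24.  24.] [515.4 205.2] 39.3 z [0.003 0.034 0.039]
```

View pics/w2.png

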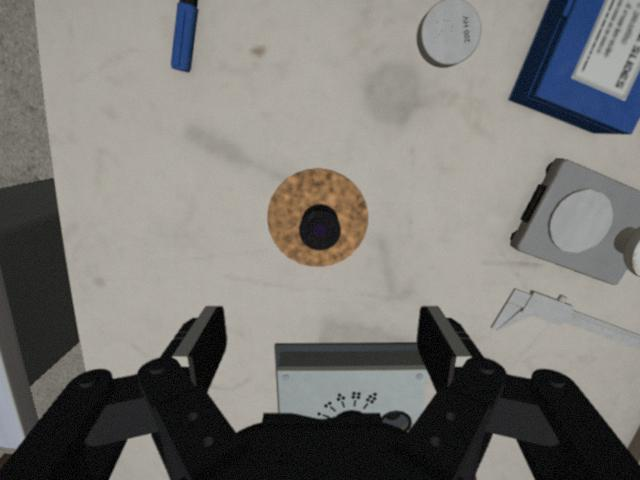

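The loupe stands upright and free on the mat at (320,227), about 2 mm off centre. Next is the knob.

Emit:
jog_arm(
  moves=[
    [[8.5,-1,0.1,0,0,0,0],[8.5,-2.5,0.4,0,0,0,0],[8.5,-3.5,0.5,0,0,0,0],[8.5,-3.8,0.6,0,0,0,0],[8.5,-3.8,0.6,0,0,0,0],[8.5,-3.5,0.5,0,0,0,0],[8.5,-2.2,0.4,0,0,0,0],[8.5,-1,0.1,0,0,0,0],[8.5,0,0,0,0,0,0]],
  ],
)

```text
time: 8.65
tool_pos: [0.5577, -0.0236, 0.1683]
tool_rot: [-0.0, 0.676, 0.737, -0.0]
contact_force: [0.6, 0.8, -0.3]
gripper_width: 0.995
grasp_force: 0.0
```

Emit:
jog_arm(
  moves=[
    [[8.5,0,0,0,0,0,-0.06],[8.5,0,0,0,0,0,-0.12],[8.5,0,0,0,0,0,-0.12],[8.5,0,0,0,0,0,-0.12],[8.5,0,0,0,0,0,-0.12],[8.5,0,0,0,0,0,-0.12],[8.5,0,0,0,0,0,-0.12],[8.5,0,0,0,0,0,-0.12],[8.5,0,0,0,0,0,-0.12],[8.5,0,0,0,0,0,-0.12],[8.5,0,0,0,0,0,-0.12],[8.5,0,0,0,0,0,-0.12],[8.5,0,0,0,0,0,-0.12],[8.5,0,0,0,0,0,-0.07],[8.5,0,0,0,0,0,0],[8.5,0,0,0,0,0,0]],
  ],
)

```text
time: 9.98
tool_pos: [0.5573, -0.0202, 0.1685]
tool_rot: [-0.0, -0.044, 0.999, 0.0]
contact_force: [-0.2, -0.1, -1.2]
gripper_width: 0.995
grasp_force: 0.0
```

```bash
python3 look.py 3; python3 -c "
from h import *
print(state()['joint_pos'])"
```

```text
10.0333 [ 0.55742124 -0.02040315  0.16859445] [[-0.996, -0.088, -0.0], [-0.088, 0.996, 0.0], [0.0, 0.0, -1.0]]
loupe 0.84 [565.8, 193.4, 62.6, 44.4] few 2101
loupe 0.75 [273.9, 352.1, 40.1, 49.5] few 1444
loupe 0.71 [167.8, 271.4, 45.3, 46.1] few 1698
selector_knob 0.96 [319. 252.  56.  86.] 0.0785 circ ((559.2476196289062, -22.344589233398438), 22.020130157470703) rect ((559.0452880859375, -21.381608963012695), (43.725341796875, 13.883479118347168), 5.515549659729004)
cork_mat 0.79 [548. 187. 104. 100.] 0.0039 circ ((505.72125244140625, 190.2627410888672), 50.137542724609375) rect ((505.44097900390625, 188.72607421875), (95.74456787109375, 95.95850372314453), 40.3850212097168)
deck ((559.6266479492188, -21.388427734375), (150.6922149658203, 141.42889404296875), 5.199426651000977)
[-1.70996456e-01 -5.97342474e-02  1.83129484e+00  1.33759427e-04
  1.37021778e+00 -1.83057628e+00]
```

Emit:
jog_arm(
  moves=[
    [[8.5,-0.2,-0.1,1,0,0,0],[8.5,0,0,2.5,0,0,0],[8.5,0,0,3,0,0,0],[8.5,0,0,2.5,0,0,0],[8.5,0,0,1.5,0,0,0],[8.5,0,0,1,0,0,0],[8.5,0,0,0.4,0,0,0],[8.5,0,0,0,0,0,0],[8.5,0,0,0,0,0,0],[8.5,0,0,0,0,0,0]],
  ],
)

```text
time: 11.02
tool_pos: [0.561, -0.0224, 0.0513]
tool_rot: [0.001, -0.045, 0.999, -0.0]
contact_force: [0.9, 0.6, -0.3]
gripper_width: 0.999
grasp_force: 0.0
```

```bash
python3 -c "
from h import *
s=state();print(s['tool_pos'],s['contact_force'])"
```

```text
[ 0.56103265 -0.02237575  0.05133209] [ 0.90254915  0.64724942 -0.3092829 ]
```

Emit:
jog_arm(
  moves=[
    [[3,0,0,0.1,0,0,0],[3,0,0,0,0,0,0],[3,0,0,0,0,0,0],[3,0,0,0,0,0,0],[3,0,0,0,0,0,0]],
  ],
)

```text
time: 11.43
tool_pos: [0.5599, -0.0221, 0.049]
tool_rot: [0.0, -0.045, 0.999, -0.0]
contact_force: [-0.6, 0.3, -0.6]
gripper_width: 0.353
grasp_force: 0.0
```

Emit:
jog_arm(
  moves=[
    [[1.2,0,0,0,0,0,0],[0.5,0,0,0,0,0,0],[0.5,0,0,0,0,0,0],[0.5,0,0,0,0,0,0],[0.5,0,0,0,0,0,0]],
  ],
)

```text
time: 11.85
tool_pos: [0.5598, -0.022, 0.049]
tool_rot: [-0.0, -0.045, 0.999, 0.0]
contact_force: [-1.3, 1.6, 2.5]
gripper_width: 0.152
grasp_force: 59.0
```

Emit:
jog_arm(
  moves=[
    [[0.5,0,0,0,0,0,0.03],[0.5,0,0,0,0,0,0.05],[0.5,0,0,0,0,0,0.05],[0.5,0,0,0,0,0,0.05],[0.5,0,0,0,0,0,0.05],[0.5,0,0,0,0,0,0.05],[0.5,0,0,0,0,0,0.05],[0.5,0,0,0,0,0,0.05],[0.5,0,0,0,0,0,0.04],[0.5,0,0,0,0,0,0],[0.5,0,0,0,0,0,0]],
  ],
)

```text
time: 12.77
tool_pos: [0.5597, -0.0225, 0.049]
tool_rot: [-0.0, 0.164, 0.986, -0.0]
contact_force: [-2.4, -0.9, 3.7]
gripper_width: 0.149
grasp_force: 59.2
```

```bash
cat > knob.py <<'E'
from h import *
import sys
s=state(); M=Rn.from_quat(np.roll(s['tool_rot'],-1)).as_matrix()
h=np.arctan2(M[1,0],M[0,0]); print(s['time'],s['tool_pos'],'tool turned cw from bar zero',(np.pi+np.radians(5.3)-h)%(2*np.pi),'F',np.round(s['contact_force'],1),'M',np.round(s['ft_torque'],2),s['gripper_width'],s['grasp_force'])
f=grab_frame('scene'); cv2.imwrite(f'pics/k{sys.argv[1]}.png',cv2.resize(f['color'][265:365,270:400],None,fx=5,fy=5,interpolation=cv2.INTER_CUBIC))
E
python3 knob.py 1
```

```text
12.7667 [ 0.55974286 -0.02246759  0.04895073] tool turned cw from bar zero 0.42214562578275894 F [-2.4 -0.9  3.7] M [-0.18  0.39  0.03] 0.148846201965456 59.17643129825592
```

View pics/k1.png

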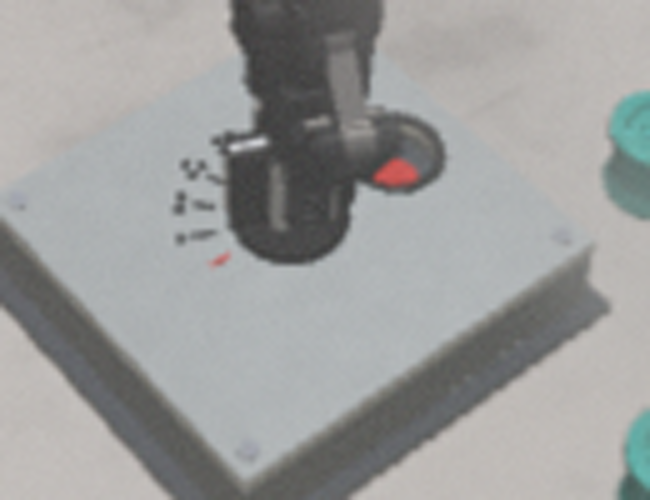

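The pointer at (245,145) has moved towards the first mark and red shows in the window at (395,175). That is click one, with the tool turned 0.42 rad. I'm continuing.

Emit:
jog_arm(
  moves=[
    [[0.5,0,0,0,0,0,0.03],[0.5,0,0,0,0,0,0.05],[0.5,0,0,0,0,0,0.05],[0.5,0,0,0,0,0,0.05],[0.5,0,0,0,0,0,0.05],[0.5,0,0,0,0,0,0.05],[0.5,0,0,0,0,0,0.05],[0.5,0,0,0,0,0,0.05],[0.5,0,0,0,0,0,0.04],[0.5,0,0,0,0,0,0],[0.5,0,0,0,0,0,0]],
  ],
)

```text
time: 13.73
tool_pos: [0.5596, -0.0228, 0.049]
tool_rot: [-0.0, 0.366, 0.931, -0.001]
contact_force: [-3.7, -3.5, 4.1]
gripper_width: 0.152
grasp_force: 59.4
```

```bash
python3 knob.py 2
```

```text
13.7333 [ 0.55956167 -0.02281152  0.0489788 ] tool turned cw from bar zero 0.8415164854333379 F [-3.7 -3.5  4.1] M [-0.57  0.67  0.12] 0.15217878610504942 59.40493941307068
```

View pics/k2.png

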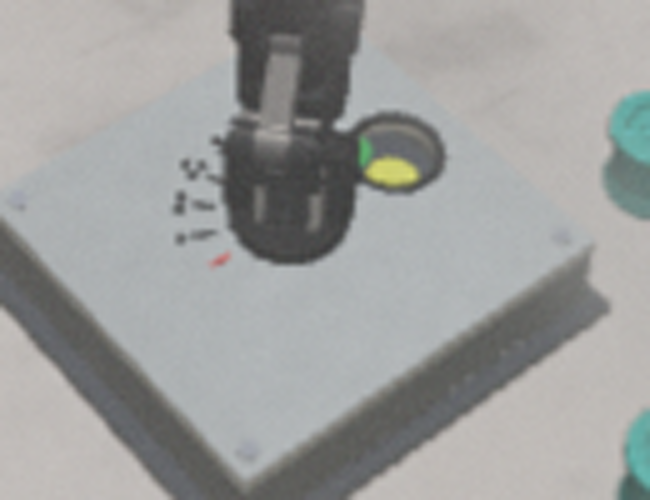

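Yellow now fills the visible part of the window at (390,172), and the next filter, green, shows at its edge at (365,150). That is click two, with no slip. I'm making the third step.

Emit:
jog_arm(
  moves=[
    [[0.5,0,0,0,0,0,0.03],[0.5,0,0,0,0,0,0.05],[0.5,0,0,0,0,0,0.05],[0.5,0,0,0,0,0,0.05],[0.5,0,0,0,0,0,0.05],[0.5,0,0,0,0,0,0.05],[0.5,0,0,0,0,0,0.05],[0.5,0,0,0,0,0,0.05],[0.5,0,0,0,0,0,0.04],[0.5,0,0,0,0,0,0],[0.5,0,0,0,0,0,0],[0.5,0,0,0,0,0,0],[0.5,0,0,0,0,0,0],[0.5,0,0,0,0,0,0],[0.5,0,0,0,0,0,0]],
  ],
)

```text
time: 15.03
tool_pos: [0.5592, -0.0231, 0.049]
tool_rot: [-0.0, 0.552, 0.834, -0.001]
contact_force: [-6.5, -4.8, 5.8]
gripper_width: 0.152
grasp_force: 59.7
```

```bash
python3 knob.py 3; python3 mat.py | grep scene
```

```text
15.0333 [ 0.55923576 -0.02305785  0.0490202 ] tool turned cw from bar zero 1.26139019577718 F [-6.5 -4.8  5.8] M [-0.76  0.86  0.04] 0.1521234957192166 59.66733992099762
scene cork_mat 0.76 [241. 266.  58.  32.] [502.6 188.7] 51.0 z [0.002 0.005 0.008]
scene loupe 0.93 [355. 389.  27.  33.] [ 520.1 -155.4] 22.2 z [0.001 0.031 0.035]
scene loupe 0.85 [408. 360.  24.  27.] [ 613.1 -159.8] 19.5 z [0.005 0.032 0.036]
scene loupe 0.72 [402. 296.  21.  27.] [707.7 -44.5] 35.0 z [0.003 0.032 0.036]
scene loupe 0.67 [243. 253.  17.  21.] [503.3 199.5] 31.6 z [0.008 0.035 0.039]
```

View pics/k3.png

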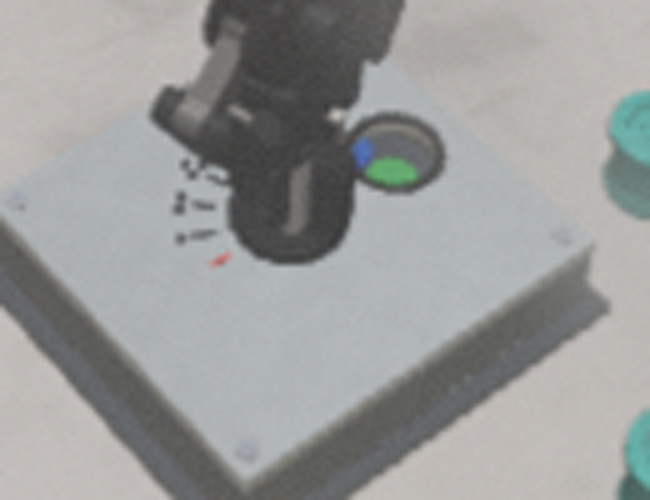

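Green sits in the window at (390,172) exactly as yellow did at stop two, with blue only at the edge. The tool has turned 1.26 rad and grips with 60 N, and the loupe still stands on the mat. I'm handing it in.

```bash
python3 -c "
from plant import *
print(job_done())"
```

```text
the job is handed in; nothing more can be done
None
```

I handed the job in with the loupe standing free on the cork mat about 2 mm off centre, and the knob held at the third stop (tool turned 1.26 rad, green in the window, 60 N grip); no verdict came back.

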